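Dock and test the remote stop box

ROBOT

A 6-joint arm with a two-finger parallel gripper is mounted at the origin on the work surface. World frame = base frame: x ahead of the robot, y to its left, z up, the work surface at z = 0. Lengths are in mm, angles in rad, forces in N, time in s.
With the tool pointing down it reaches from about 325 to 875 mm from the base axis. Payload 4.4 kg.
Tool frame: the origin (TCP) lies between the finger pads; the fingertips stand 25 mm ahead of it and the grasp point (between the pads) lies 6 mm ahead of it; z points along the fingers, y is the direction in which the jaws open and shut (so a half turn about z gives the same grasp; the last joint's range is limited). The gripper opens to 85 mm and grips with 20 to 120 N. Pads are 22 mm wide; open, the fingers measure 114 mm over their backs; the gripper's body (76 mm by 85 mm) begins 54 mm behind the grasp point. The pads swing forward as they close: fully open they stand 13 mm farther back than shut.
Start: joints at [-1.317, 0.207, 1.542, -0, 1.393, -0.15], TCP at [226.443, -528.537, 256.282] pointing down, gripper open.
Joint ranges: [-2.73, 2.73], [-0.86, 2.22], [0.23, 2.46], [-1.11, 4.25], [0.08, 2.63], [-2.82, 2.82]. Speed limits (rad/s): [2.79, 2.79, 3.14, 3.14, 3.14, 3.14].

INTERFACE

Orientations are given as a unit quaternion [x, y, z, w].
In Python, from bench import manip gives the robot as it stands.
- The arm moves only by the tool play_rows, never from a script. Its argument "rows" is a list of rows, each an object with "delta_rot": the turn, a rotation vector about the tool's x, y, z in rad, a list of three; "linear": the shift along the tool's x, y, z in cm, a list of three; "grip": the opening, from 0 (shut) to 1 (fully open). In form: [{"delta_rot": [ax, ay, az], "linear": [tx, ty, tz], "grip": grip}, ...]. A call has 1 to 20 rows; each row is the pose to reach, as a shift and turn from the pose commanded when the call began, along the tool's axes at that moment; what a row does not reach only later rows make up. A row lasts 1/12 s, in which the tool goes at most 41.7 mm and 7.16 degrees, less where a joint would pass 70% of its speed; a pose out of reach is approached as far as the arm can. A call with a gripper value outside its range is refused whole. The fingers move at their own pace and stop on an object; "squeeze" is the grip in N (left out, the last holds). Time passes only in rows, so rows that repeat a pose let the fingers close. It gives the time, the measured TCP pose, the force and the opening at its end, in the units of the state.
- manip.get_state(): the state, without advancing time (a new reading comes with each control period).
- manip.grab_frame(name): name is "scene" or "side" or "wrist"; returns a dict with "pixels" (480x640x3 uint8, blue, green, red), "K" (3x3 intrinsics, pixels), "origin" and "orientation" of the camera in the world. Camera axes: x right, y down, z forward; pixel columns grow to the right and rows downward; lengths in mm; the calibration is good to about 2 mm. A picture is of the moment at which its call begins. There is no depth.
- manip.hand_in(): hands the job in, once; it reports no verdict.
The state is a dict: "t": time; "joint_positions": joint angles; "dq": joint speeds; "joint_efforts": joint torques, N m; "eef_pos": TCP position; "eef_rot": TCP orientation; "wrist_force": force on the tool from outside, world axes, zero at the start; "wrist_torque": the same for the moment, N m; "gripper_width": finger opening in mm.
Only numpy, scipy, OpenCV 4.12 (cv2) and the standard library are available. Lean on these libraries where they do the work, as an engineer would, in place of code of your own. Each camera call takes 0.05 s, during which the arm holds its last target. There are 200 camera calls.

TASK

The autosampler's loose stop box has been left on the bench: set it back in its charging cradle, fully home, button up, either way round, and let go of it. Then test it there: press the mushroom button until it latches and stays down by itself with your hand off it, and turn its head clockwise until it comes back up and stays up. Press it as a person would, not with a shove, and leave the other things on the bench standing where they are.

Things in the scene. Friction and masses are not known exactly. Their poses are not given: they have to be found in the camera images.
- stopbox: loose light-grey plastic box, 80 (its x) x 56 (y) x 45 mm high, 0.55 kg, with a round mid-grey mushroom button in the middle of its top; origin at the centre of its underside, z up. Head: 40 mm diameter, 18 mm thick, upright rim to grip; when up, its underside is 10 mm and its top 28 mm above the box top (73 mm above the origin). Same shape when turned half round
- stop_top (a point): centre of the top face of the mushroom head, on its axis; moves down and turns with the head; z up. The head carries a white line along its x
- stop_press (a joint): how far the button is pressed: 0 m up, 0.008 m at the bottom stop; spring 2 N at the top, 5.2 N at the bottom. It must go past 6 mm to latch, and stays latched at about 5.5 mm when let go
- stop_turn (a joint): turn of the head, rad, clockwise from above positive: 0 when up. Pressed past 6 mm it snaps by itself to -0.68 and is latched. Turned clockwise past about 0 (spring 0.08 to 0.12 N m) it is free to rise; stop at +0.6. The spring always turns it back, and a tight grip holds the head down: let it rise 5.5 mm (lift with it) before or as it is let go
- cradle: fixed grey charging cradle, a shallow open tray: outside 101 (its x) x 77 mm (y), walls 8 mm thick and 20 mm high above the bench; pocket 85 x 61 mm, its floor 6 mm above the bench; origin on the bench under the middle of the pocket, z up. The box drops in upright, long side along x, either way round
- vial_a: bystander: clear glass sample vial with a metal cap, 22 mm diameter, 45 mm tall, standing upright; origin at the centre of its underside; near an end of the cradle
- vial_b: bystander: clear glass sample vial with a metal cap, 22 mm diameter, 45 mm tall, standing upright; origin at the centre of its underside; near an end of the stop box as it lies at the start
- vial_c: bystander: clear glass sample vial with a metal cap, 22 mm diameter, 45 mm tall, standing upright; origin at the centre of its underside
- vial_d: bystander: clear glass sample vial with a metal cap, 22 mm diameter, 45 mm tall, standing upright; origin at the centre of its underside
- dish: bystander: clear plastic dish, 90 mm across, 16 mm high; origin at the centre of its underside
- adapter: bystander: light-grey power adapter, a plain box 85 x 55 x 40 mm without a button; origin at the centre of its underside
- flask: bystander: white plastic bottle, 64 mm diameter, 160 mm tall; origin at the centre of its underside
There are look-alikes about, which are no part of the job. What is shaped like the stopbox but purple or turquoise is not meant.

How it is judged:
By the outcome, as a careful person would: the job done as asked, in the order asked, and still so for the second after the job is handed in, with the robot touching nothing.
It also fails if it takes over 64 s, if anything falls off the work surface, if the arm or the gripper's body presses on something with over 40 N, if the wrist force passes 120 N, or if a joint passes its speed limit or range.

## Working session

There is one attempt and no reset: what is moved stays moved. The work goes in short steps, Python scripts to look and compute and a tool call to move; the robot and the scene stay as the last step left them, time stands still between calls to the robot, and variables do not carry over. Pictures are saved under pics/ and viewed, about 8 in all and at most 12, crops included, and the job is handed in when it is done.

Besides the shell and the picture viewer there is one more tool, called after "Request:" in YAML: its name, and indented under it one key for each argument. play_rows: Moves the arm, as the interface text tells. Its arguments: {"type":"object","properties":{"rows":{"type":"array"},"squeeze":{"type":"number"}},"required":["rows"]}

```bash
mkdir -p pics
cat > h.py <<'E'
import numpy as np, cv2
from scipy.spatial.transform import Rotation as R
from bench import manip
def grab(n,f):
    d=manip.grab_frame(n); cv2.imwrite('pics/'+f+'.png',d['pixels']); np.savez('pics/'+f+'.npz',**{k:np.array(v) for k,v in d.items()}); return d
def load(f): return np.load('pics/'+f+'.npz')
def to_plane(d,uv,z):
    uv=np.atleast_2d(np.array(uv,float)); r=(np.linalg.inv(d['K'])@np.c_[uv,np.ones(len(uv))].T).T
    r=R.from_quat(d['orientation']).apply(r); o=np.array(d['origin']); return o+r*((z-o[2])/r[:,2])[:,None]
def proj(d,P):
    p=R.from_quat(d['orientation']).inv().apply(np.atleast_2d(P)-np.array(d['origin'])); q=(d['K']@p.T).T; return q[:,:2]/q[:,2:]
E
python3 - <<'E'
from h import *
a=grab('scene','s0'); b=grab('side','d0')
for d in(a,b): print(d['origin'],R.from_quat(d['orientation']).as_matrix()[:,2].round(2),d['K'][0,0])
print(manip.get_state())
E
```

```text
[ 996.37344734 -599.22940959  927.23756515] [-0.36  0.54 -0.76] 464.4346564163296
[150.68367022 855.7237175  686.65014303] [ 0.37 -0.76 -0.53] 528.6534021267188
{'t': 0.1, 'joint_positions': array([-1.31648373e+00,  2.07384170e-01,  1.54283703e+00,  1.48075027e-05,
        1.39352393e+00, -1.50491819e-01]), 'dq': array([-1.19957834e-05, -6.19964321e-04, -1.91405700e-03,  8.94715232e-05,
        2.28031799e-04,  1.35141486e-03]), 'joint_efforts': array([-4.07275911e-04, -3.84089792e+01, -2.92549753e+01, -2.24297723e-04,
        4.83323151e-03,  1.20167675e-05]), 'eef_pos': array([ 226.29008704, -527.89356694,  255.20149468]), 'eef_rot': array([ 9.79586202e-01,  2.01021676e-01, -4.85662823e-05, -1.07516507e-03]), 'wrist_force': array([-0.21223659,  0.42060769,  0.80110924]), 'wrist_torque': array([0.00193895, 0.02120127, 0.00519011]), 'gripper_width': 85.1477128278798}
```

View pics/s0.png

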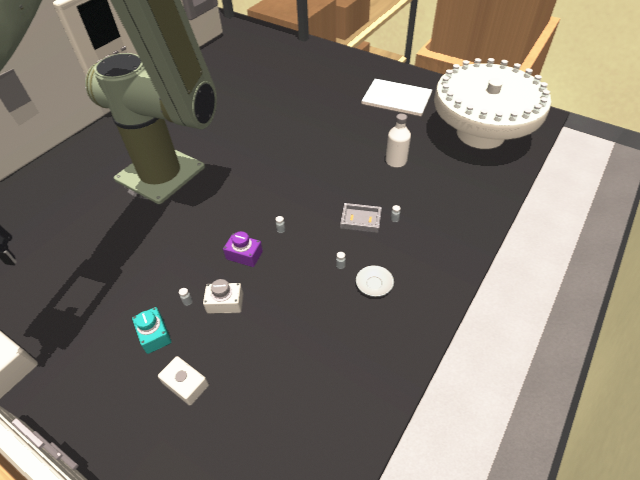

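View pics/d0.png

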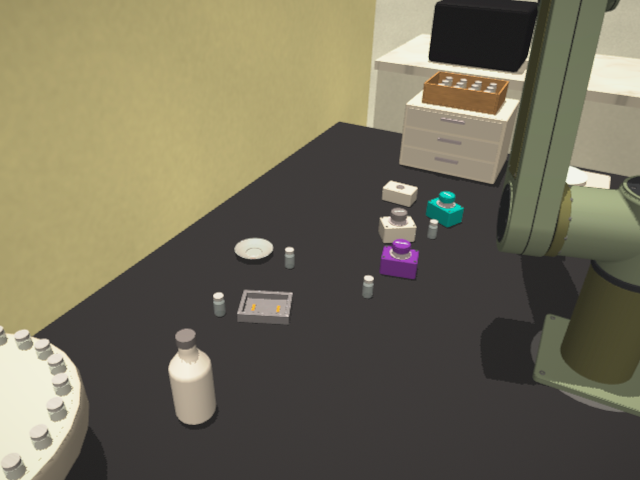

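Candidates in the scene picture: a light-grey box with a grey mushroom head at (223,295), which fits the description. The others are purple (242,247), turquoise (150,328), and the white adapter with a flat disc (183,380). The cradle is at (361,217). I'll check the choice in a close crop.

Run:
```python
from h import *
def c(f,x,y): return cv2.resize(cv2.imread(f'pics/{f}.png')[y:y+60,x:x+80],(400,300),interpolation=cv2.INTER_CUBIC)
cv2.imwrite('pics/c0.png',np.vstack([np.hstack([c('s0',185,262),c('s0',322,187)]),np.hstack([c('d0',360,190),c('d0',226,278)])]))
```

```text
(no output)
```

View pics/c0.png

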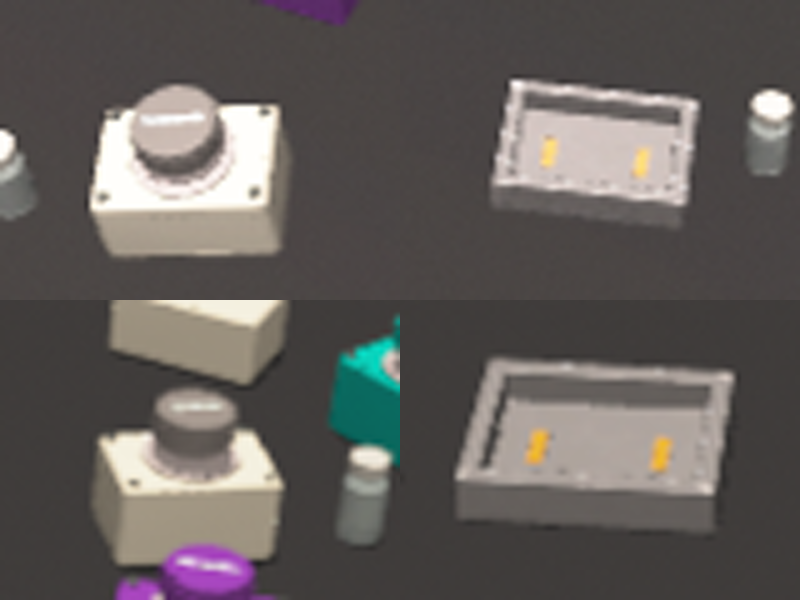

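Run:
```python
from h import *
s=load('s0');d=load('d0')
def f(D,o,pts,off,z,n):
    p=np.array(pts,float)-off; q=p/5+o; X=to_plane(D,q,z)[:,:2]
    e=np.diff(np.vstack([X,X[:1]]),axis=0)
    print(n,'c',X.mean(0).round(1),'len',np.linalg.norm(e,axis=1).round(1),'ang',np.degrees(np.arctan2(e[:,1],e[:,0])).round(1))
f(s,(185,262),[(107,105),(282,105),(270,212),(92,207)],(0,0),45,'box s')
f(d,(360,190),[(97,437),(262,430),(284,487),(122,491)],(0,300),45,'box d')
f(s,(322,187),[(512,79),(698,98),(686,206),(493,182)],(400,0),20,'cr s')
f(d,(226,278),[(487,358),(734,374),(714,493),(457,480)],(400,300),20,'cr d')
print('head',to_plane(s,[(185+175/5,262+117/5)],73),to_plane(d,[(360+196/5,190+106/5)],73))
for n,uv,z in[('va',(396,209),45),('vb',(184.5,292),45),('purp',(241,238),73),('turq',(147,318),73),('vc',(280,219),45),('vd',(341,256),45),('dish',(375,280),16),('adapter',(183,378),40)]: print(n,to_plane(s,uv,z)[0].round(0))
st=manip.get_state(); print(R.from_quat(st['eef_rot']).as_matrix().round(3))
```

```text
box s c [ 472.4 -245.2] len [81.1 57.5 80.1 55.1] ang [  32.3  -55.7 -149.5  125.4]
box d c [ 461.9 -236.4] len [83.9 55.6 78.9 52.4] ang [-146.3  118.8   31.6  -55.9]
cr s c [606.9 151.5] len [101.2  78.4 101.3  76.1] ang [  23.9  -66.1 -157.4  113.9]
cr d c [600.  156.6] len [102.3  75.   99.8  77.6] ang [-157.7  113.    23.8  -65.1]
head [[ 470.44070109 -243.6627675    73.        ]] [[ 463.90919282 -240.32509803   73.        ]]
va [683. 197.  45.]
vb [ 397. -289.   45.]
purp [ 422. -112.   73.]
turq [ 395. -390.   73.]
vc [447.   8.  45.]
vd [643. -11.  45.]
dish [738. -10.  16.]
adapter [ 536. -439.   40.]
[[ 0.919  0.394 -0.001]
 [ 0.394 -0.919  0.002]
 [ 0.    -0.002 -1.   ]]
```

Request:
play_rows:
  rows:
    - {"delta_rot": [0, 0, -0.15], "linear": [33.5, -16.9, 0], "grip": 1}
    - {"delta_rot": [0, 0, -0.15], "linear": [33.5, -16.9, 0], "grip": 1}
    - {"delta_rot": [0, 0, -0.15], "linear": [33.5, -16.9, 0], "grip": 1}
    - {"delta_rot": [0, 0, -0.15], "linear": [33.5, -16.9, 0], "grip": 1}
    - {"delta_rot": [0, 0, -0.15], "linear": [33.5, -16.9, 0], "grip": 1}
    - {"delta_rot": [0, 0, -0.15], "linear": [33.5, -16.9, 0], "grip": 1}
    - {"delta_rot": [0, 0, -0.15], "linear": [33.5, -16.9, 0], "grip": 1}
    - {"delta_rot": [0, 0, -0.15], "linear": [33.5, -16.9, 0], "grip": 1}
    - {"delta_rot": [0, 0, -0.15], "linear": [33.5, -16.9, 0], "grip": 1}
    - {"delta_rot": [0, 0, -0.15], "linear": [33.5, -16.9, 0], "grip": 1}
    - {"delta_rot": [0, 0, -0.15], "linear": [33.5, -16.9, 0], "grip": 1}
    - {"delta_rot": [0, 0, -0.15], "linear": [33.5, -16.9, 0], "grip": 1}
    - {"delta_rot": [0, 0, -0.15], "linear": [33.5, -16.9, 0], "grip": 1}
    - {"delta_rot": [0, 0, -0.15], "linear": [33.5, -16.9, 0], "grip": 1}

```text
t: 1.27
eef_pos: [466.9, -242.5, 256.1]
eef_rot: [0.962, 0.273, -0.0, -0.0]
wrist_force: [0.9, 1.1, 0.2]
gripper_width: 85.3
```

Run:
```python
from h import *
w=grab('wrist','w1'); st=manip.get_state(); print(st['eef_pos'],R.from_quat(st['eef_rot']).as_matrix()[:,0],w['origin'],R.from_quat(w['orientation']).as_matrix()[:,2])
print(proj(w,[(467,-241,73)]))
```

```text
[ 466.96467755 -242.53574955  256.17141537] [ 8.51375769e-01  5.24556221e-01 -2.66770653e-04] [ 534.97029794 -200.5262542   374.57909662] [-0.26512177 -0.1628186  -0.95036864]
[[323.72002231 223.76773915]]
```

View pics/w1.png

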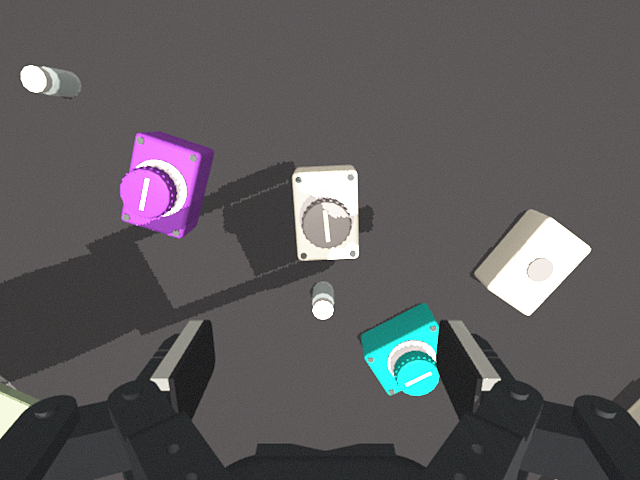

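Run:
```python
from h import *
w=load('w1')
im=w['pixels']; g=im.min(2).astype(np.uint8); m=((im.max(2)>120)&(im.max(2).astype(int)-g<60)).astype(np.uint8); m[:, :280]=0;m[:,370:]=0;m[:150]=0;m[270:]=0
c=max(cv2.findContours(m,0,2)[0],key=cv2.contourArea); r=cv2.minAreaRect(c); print(r); 
cv2.imwrite('pics/c1.png',cv2.resize(im[150:280,270:390],(720,780)[::1] if 0 else (552,598),interpolation=cv2.INTER_CUBIC))
print(to_plane(w,[(326,223)],73))
```

```text
((325.65478515625, 212.33375549316406), (94.2970199584961, 65.45825958251953), 87.95458984375)
[[ 468.50262663 -242.2255096    73.        ]]
```

View pics/c1.png

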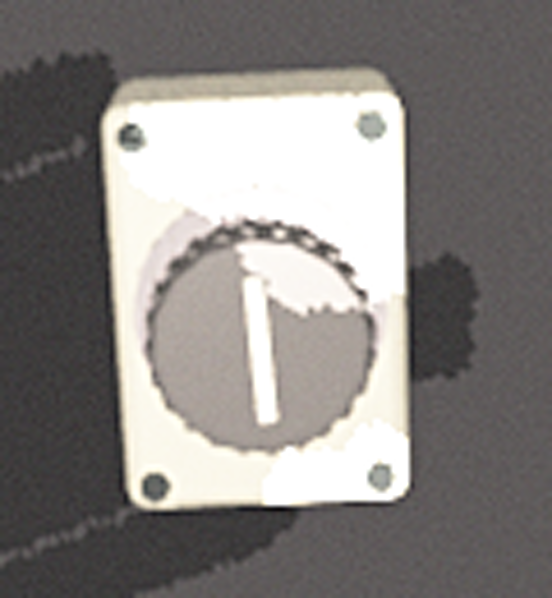

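Run:
```python
from h import *
w=load('w1')
for P,z in(([(131,137),(371,125),(380,476),(154,487)],45),([(255,278),(268,424)],73),([(101,105),(405,93),(409,500),(132,510)],45),([(262,342)],73)):
    X=to_plane(w,np.array(P)/4.6+(270,150),z)[:,:2]; e=np.diff(np.vstack([X,X[:1]]),axis=0)
    print(X.mean(0).round(1),np.linalg.norm(e,axis=1).round(1),np.degrees(np.arctan2(e[:,1],e[:,0])).round(1))
```

```text
[ 466.5 -243.9] [44.2 68.3 44.3 68.4] [ -55.5 -145.7  124.6   34.2]
[ 466.4 -244.4] [26.5 26.5] [-143.4   36.6]
[ 467.2 -244.1] [55.7 79.1 54.5 79.1] [ -56.1 -146.3  123.8   34.5]
[ 468.  -243.5] [0.] [0.]
```

Request:
play_rows:
  rows:
    - {"delta_rot": [0, 0, -0.047], "linear": [-0.07, 0.11, 2], "grip": 1}
    - {"delta_rot": [0, 0, -0.047], "linear": [-0.07, 0.11, 5], "grip": 1}
    - {"delta_rot": [0, 0, -0.047], "linear": [-0.07, 0.11, 9], "grip": 1}
    - {"delta_rot": [0, 0, -0.047], "linear": [-0.07, 0.11, 13], "grip": 1}
    - {"delta_rot": [0, 0, -0.047], "linear": [-0.07, 0.11, 16], "grip": 1}
    - {"delta_rot": [0, 0, -0.047], "linear": [-0.07, 0.11, 18.5], "grip": 1}
    - {"delta_rot": [0, 0, -0.047], "linear": [-0.07, 0.11, 20.5], "grip": 1}
    - {"delta_rot": [0, 0, -0.047], "linear": [-0.07, 0.11, 21.5], "grip": 1}
    - {"delta_rot": [0, 0, -0.047], "linear": [-0.07, 0.11, 21.5], "grip": 1}
    - {"delta_rot": [0, 0, -0.047], "linear": [-0.07, 0.11, 21.5], "grip": 1}
  squeeze: 50

```text
t: 2.15
eef_pos: [467.6, -243.3, 41.5]
eef_rot: [0.955, 0.296, -0.0, -0.0]
wrist_force: [-0.5, -0.5, 0.5]
gripper_width: 85.5
```

Request:
play_rows:
  rows:
    - {"delta_rot": [0, 0, 0], "linear": [0, 0, 0], "grip": 0.6}
    - {"delta_rot": [0, 0, 0], "linear": [0, 0, 0], "grip": 0.5}
    - {"delta_rot": [0, 0, 0], "linear": [0, 0, 0], "grip": 0.5}
    - {"delta_rot": [0, 0, 0], "linear": [0, 0, 0], "grip": 0.5}
    - {"delta_rot": [0, 0, 0], "linear": [0, 0, 0], "grip": 0.5}
    - {"delta_rot": [0, 0, 0], "linear": [0, 0, 0], "grip": 0.5}
    - {"delta_rot": [0, 0, 0], "linear": [0, 0, 0], "grip": 0.5}
    - {"delta_rot": [0, 0, 0], "linear": [0, 0, 0], "grip": 0.5}

```text
t: 2.82
eef_pos: [469.0, -243.4, 43.2]
eef_rot: [0.955, 0.296, 0.001, 0.001]
wrist_force: [-0.4, -0.0, 6.5]
gripper_width: 55.0
```

Request:
play_rows:
  rows:
    - {"delta_rot": [0, 0, 0], "linear": [0, 0, -0.3], "grip": 0.5}
    - {"delta_rot": [0, 0, 0], "linear": [0, 0, -1], "grip": 0.5}
    - {"delta_rot": [0, 0, 0], "linear": [0, 0, -2], "grip": 0.5}
    - {"delta_rot": [0, 0, 0], "linear": [0, 0, -3.5], "grip": 0.5}
    - {"delta_rot": [0, 0, 0], "linear": [0, 0, -5.5], "grip": 0.5}
    - {"delta_rot": [0, 0, 0], "linear": [0, 0, -7.5], "grip": 0.5}
    - {"delta_rot": [0, 0, 0], "linear": [0, 0, -9.5], "grip": 0.5}
    - {"delta_rot": [0, 0, 0], "linear": [0, 0, -11], "grip": 0.5}
    - {"delta_rot": [0, 0, 0], "linear": [0, 0, -12], "grip": 0.5}
    - {"delta_rot": [0, 0, 0], "linear": [0, 0, -12], "grip": 0.5}
    - {"delta_rot": [0, 0, 0], "linear": [0, 0, -12], "grip": 0.5}

```text
t: 3.73
eef_pos: [467.7, -242.4, 161.4]
eef_rot: [0.955, 0.296, 0.0, 0.0]
wrist_force: [-0.3, -0.2, -6.4]
gripper_width: 54.7
```

Run:
```python
from h import *
w=grab('wrist','w2'); st=manip.get_state(); print(st['eef_pos'],R.from_quat(st['eef_rot']).as_matrix().round(4),st['gripper_width'],st['wrist_force'])
# move to above cradle
T=R.from_quat(st['eef_rot']); g=np.array([603.5,154,170])
print(T.inv().apply(g-st['eef_pos']))
```

```text
[ 467.06432332 -241.98387301  160.41540762] [[ 8.243e-01  5.662e-01 -1.500e-03]
 [ 5.662e-01 -8.243e-01  1.100e-03]
 [-6.000e-04 -1.800e-03 -1.000e+00]] 55.24725648617764 [-6.18909527e-01  2.12962672e-03 -7.40422136e+00]
[ 336.64861648 -249.17932058   -9.33601514]
```

Request:
play_rows:
  rows:
    - {"delta_rot": [0, 0, 0.01], "linear": [0.6, -0.8, 0], "grip": 0.5}
    - {"delta_rot": [0, 0, 0.03], "linear": [1.8, -2.4, 0], "grip": 0.5}
    - {"delta_rot": [0, 0, 0.05], "linear": [3.6, -4.8, 0], "grip": 0.5}
    - {"delta_rot": [0, 0, 0.07], "linear": [5.4, -7.2, 0], "grip": 0.5}
    - {"delta_rot": [0, 0, 0.09], "linear": [7.2, -9.6, 0], "grip": 0.5}
    - {"delta_rot": [0, 0, 0.11], "linear": [9, -12, 0], "grip": 0.5}
    - {"delta_rot": [0, 0, 0.13], "linear": [10.8, -14.4, 0], "grip": 0.5}
    - {"delta_rot": [0, 0, 0.15], "linear": [12.6, -16.8, 0], "grip": 0.5}
    - {"delta_rot": [0, 0, 0.17], "linear": [14.4, -19.2, 0], "grip": 0.5}
    - {"delta_rot": [0, 0, 0.18], "linear": [16.2, -21.6, 0], "grip": 0.5}
    - {"delta_rot": [0, 0, 0.19], "linear": [18, -24, 0], "grip": 0.5}
    - {"delta_rot": [0, 0, 0.19], "linear": [19.5, -26, 0], "grip": 0.5}
    - {"delta_rot": [0, 0, 0.19], "linear": [20.5, -27, 0], "grip": 0.5}
    - {"delta_rot": [0, 0, 0.19], "linear": [20.9, -27.4, 0], "grip": 0.5}
    - {"delta_rot": [0, 0, 0.19], "linear": [20.9, -27.4, 0], "grip": 0.5}
    - {"delta_rot": [0, 0, 0.19], "linear": [20.9, -27.4, 0], "grip": 0.5}

```text
t: 5.12
eef_pos: [484.2, 101.1, 160.3]
eef_rot: [0.979, 0.205, -0.001, 0.0]
wrist_force: [1.0, -0.3, -6.3]
gripper_width: 55.1
```

Run:
```python
from h import *
w=grab('wrist','w3'); st=manip.get_state(); print(st['eef_pos'],R.from_quat(st['eef_rot']).as_matrix().round(4),st['gripper_width'],st['wrist_force'])
print(proj(w,[(603.5,154,20)]))
```

```text
[484.40764678 100.69625061 160.48219525] [[ 9.166e-01  3.998e-01 -1.800e-03]
 [ 3.998e-01 -9.166e-01 -8.000e-04]
 [-2.000e-03  1.000e-04 -1.000e+00]] 55.416546811986294 [-0.10647179 -0.74987648 -6.86577672]
[[324.1636522   30.12879703]]
```

View pics/w3.png

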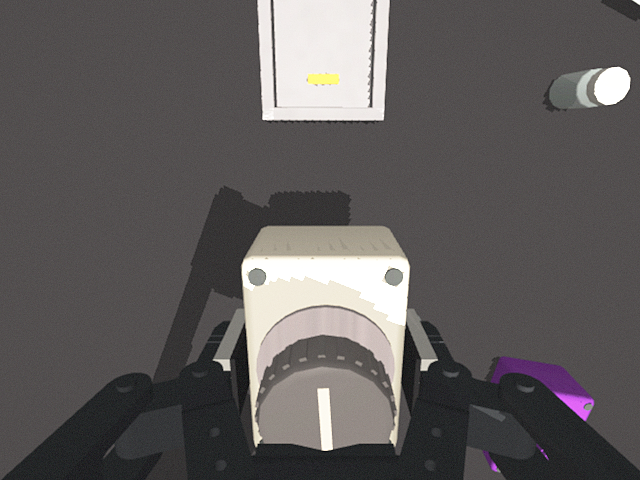

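Run:
```python
from h import *
w=load('w3'); st=manip.get_state(); T=R.from_quat(st['eef_rot'])
im=w['pixels'].astype(int).min(2)
def edge(line,lo,hi,sgn):  # strongest gradient position
    g=np.diff(cv2.GaussianBlur(line.astype(np.float32)[None],(5,1),0)[0])*sgn; i=lo+np.argmax(g[lo:hi]); return i+.5
rows=np.arange(5,110,3)
L=np.polyfit(rows,[edge(im[r],240,275,1) for r in rows],1); Rr=np.polyfit(rows,[edge(im[r],375,400,-1) for r in rows],1)
cols=np.arange(275,375,5); B=np.polyfit(cols,[edge(im[105:135,c],5,28,-1)+105 for c in cols],1)
print(L,Rr,B)
def inter(l):  # x=l0 y+l1 ; y=B0 x+B1
    y=(B[0]*l[1]+B[1])/(1-B[0]*l[0]); return (l[0]*y+l[1],y)
a,b=inter(L),inter(Rr); print(a,b)
top=[(L[1],0),(Rr[1],0)]
X=to_plane(w,[a,b,*top],20)[:,:2]
print(X, 'width',np.linalg.norm(X[1]-X[0]),np.linalg.norm(X[3]-X[2]))
ang=lambda v:np.degrees(np.arctan2(v[1],v[0]))
print('yaws',ang(X[2]-X[0]),ang(X[3]-X[1]),ang(X[0]-X[1])-90, 'tool yaw',ang(T.as_matrix()[:2,0]))
for z in (20,15): 
  X=to_plane(w,[a,b,*top],z)[:,:2]; m=(X[0]+X[1])/2; u=(X[2]-X[0])/np.linalg.norm(X[2]-X[0])+(X[3]-X[1])/np.linalg.norm(X[3]-X[1]); u/=np.linalg.norm(u); print('cradle centre',z,m+50.5*u)
S=to_plane(w,[(257,277),(394,277)],st['eef_pos'][2]+1.5); print('screws',S,np.linalg.norm(S[1]-S[0]),ang((S[0]-S[1])[:2])-90)
print('in tool',T.inv().apply(S-st['eef_pos']))
```

```text
[-1.47058824e-01  2.75192437e+02] [-4.71521942e-02  3.89283380e+02] [5.56390977e-03 1.17855639e+02]
(np.float64(257.6499105110811), np.float64(119.28917995321963)) (np.float64(383.6255836505757), np.float64(119.99009723234157))
[[540.54965056 172.54498731]
 [572.16873104  99.1725472 ]
 [606.36380217 186.28622352]
 [632.90608694 125.56507346]] width 79.89543929136084 66.26877806437624
yaws 11.793279478993863 23.48664846737138 23.31311735816884 tool yaw 23.56526905923868
cradle centre 20 [604.48465717 151.16201811]
cradle centre 15 [604.45892167 151.21122881]
screws [[504.17191123 134.11018258 161.98219525]
 [522.02941609  93.28274937 161.98219525]] 44.56197686826801 23.624080273583232
in tool [[ 31.47165722 -22.72567553  -1.56379716]
 [ 31.51739774  21.8362778   -1.56145381]]
```

Request:
play_rows:
  rows:
    - {"delta_rot": [0, 0, 0], "linear": [0.7, 0, 0], "grip": 0.5}
    - {"delta_rot": [0, 0, 0], "linear": [2.2, 0, 0], "grip": 0.5}
    - {"delta_rot": [0, 0, 0], "linear": [4.2, -0.1, 0], "grip": 0.5}
    - {"delta_rot": [0, 0, 0], "linear": [6.5, -0.1, 0], "grip": 0.5}
    - {"delta_rot": [0, 0, 0], "linear": [9, -0.1, 0.5], "grip": 0.5}
    - {"delta_rot": [0, 0, 0], "linear": [11, -0.14, 1.5], "grip": 0.5}
    - {"delta_rot": [0, 0, 0], "linear": [12.3, -0.14, 2.8], "grip": 0.5}
    - {"delta_rot": [0, 0, 0], "linear": [13, -0.14, 4.2], "grip": 0.5}
    - {"delta_rot": [0, 0, 0], "linear": [13.3, -0.14, 5.8], "grip": 0.5}
    - {"delta_rot": [0, 0, 0], "linear": [13.3, -0.14, 7.2], "grip": 0.5}
    - {"delta_rot": [0, 0, 0], "linear": [13.3, -0.14, 8.2], "grip": 0.5}
    - {"delta_rot": [0, 0, 0], "linear": [13.3, -0.14, 8.8], "grip": 0.5}
    - {"delta_rot": [0, 0, 0], "linear": [13.3, -0.14, 8.8], "grip": 0.5}
    - {"delta_rot": [0, 0, 0], "linear": [13.3, -0.14, 8.8], "grip": 0.5}

```text
t: 6.33
eef_pos: [606.1, 155.8, 73.2]
eef_rot: [0.979, 0.204, -0.0, -0.0]
wrist_force: [0.2, 0.1, -6.5]
gripper_width: 55.1
```

Run:
```python
from h import *
a=grab('scene','s4'); b=grab('side','d4'); st=manip.get_state(); print(st['eef_pos'],R.from_quat(st['eef_rot']).as_matrix().round(4)[:,0],st['wrist_force'])
c=lambda d,u,v:cv2.resize(d['pixels'][v:v+60,u:u+80],(400,300),interpolation=cv2.INTER_CUBIC)
cv2.imwrite('pics/c4.png',np.vstack([c(a,322,180),c(b,226,260)]))
```

```text
[607.17676942 156.15781466  74.55543945] [0.9164 0.4002 0.0023] [ 0.30360126  1.1598035  -5.40676785]
```

View pics/c4.png

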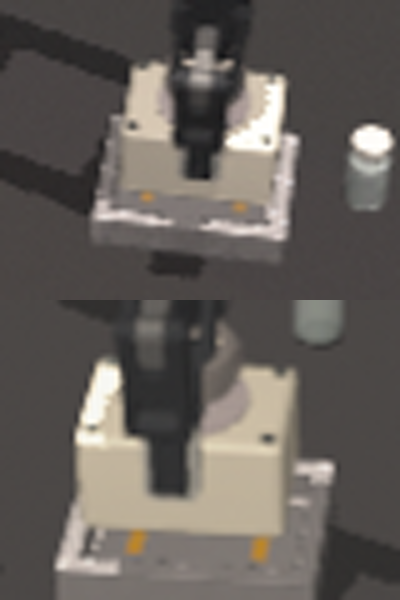

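Run:
```python
from h import *
a=load('s4');b=load('d4'); t=np.radians(23.5); u=np.array([np.cos(t),np.sin(t)]);n=np.array([-u[1],u[0]])
def go(d,o,P,z,sg,cr):
    X=to_plane(d,np.array(P)/5+o,z)[:,:2]; r=X.mean(0)-cr; e=X[1]-X[0]
    print(z,np.linalg.norm(e).round(1),np.degrees(np.arctan2(*e[::-1])).round(1),'rel x %.1f y %.1f'%(r@u,r@n-sg*28))
for z in(30,):
    go(a,(322,180),[(120,190),(272,200)],z,-1,(606.9,151.5))
    go(b,(226,260),[(82,225),(283,235)],z,1,(600,156.6))
go(a,(322,180),[(132,64),(286,75),(279,152),(122,135)],75,0,(606.9,151.5))
go(b,(226,260),[(96,60),(298,70),(292,147),(77,138)],75,0,(600,156.6))
```

```text
30 79.3 26.9 rel x 1.7 y 4.6
30 78.7 -156.2 rel x 2.8 y -5.6
75 80.1 26.1 rel x 1.8 y -2.4
75 80.3 -156.4 rel x 1.3 y -0.0
```

Request:
play_rows:
  rows:
    - {"delta_rot": [0, 0, 0], "linear": [-0.1, 0, 0], "grip": 0.5}
    - {"delta_rot": [0, 0, 0], "linear": [-0.15, 0, 0], "grip": 0.5}
    - {"delta_rot": [0, 0, 0], "linear": [-0.15, 0, 0.3], "grip": 0.5}
    - {"delta_rot": [0, 0, 0], "linear": [-0.15, 0, 0.6], "grip": 0.5}
    - {"delta_rot": [0, 0, 0], "linear": [-0.15, 0, 0.8], "grip": 0.5}
    - {"delta_rot": [0, 0, 0], "linear": [-0.15, 0, 1.0], "grip": 0.5}
    - {"delta_rot": [0, 0, 0], "linear": [-0.15, 0, 1.2], "grip": 0.5}
    - {"delta_rot": [0, 0, 0], "linear": [-0.15, 0, 1.4], "grip": 0.5}
    - {"delta_rot": [0, 0, 0], "linear": [-0.15, 0, 1.4], "grip": 0.5}

```text
t: 7.18
eef_pos: [604.5, 155.5, 58.6]
eef_rot: [0.979, 0.204, -0.001, -0.0]
wrist_force: [-0.8, -0.0, -6.9]
gripper_width: 54.8
```

Request:
play_rows:
  rows:
    - {"delta_rot": [0, 0, 0], "linear": [0, 0, 0.2], "grip": 0.5}
    - {"delta_rot": [0, 0, 0], "linear": [0, 0, 0.4], "grip": 0.5}
    - {"delta_rot": [0, 0, 0], "linear": [0, 0, 0.6], "grip": 0.5}
    - {"delta_rot": [0, 0, 0], "linear": [0, 0, 0.75], "grip": 0.5}
    - {"delta_rot": [0, 0, 0], "linear": [0, 0, 0.85], "grip": 0.5}
    - {"delta_rot": [0, 0, 0], "linear": [0, 0, 0.9], "grip": 0.5}
    - {"delta_rot": [0, 0, 0], "linear": [0, 0, 0.9], "grip": 0.5}

```text
t: 7.77
eef_pos: [604.8, 155.5, 50.1]
eef_rot: [0.979, 0.204, -0.0, -0.0]
wrist_force: [0.0, -0.6, -5.9]
gripper_width: 55.2
```

Request:
play_rows:
  rows:
    - {"delta_rot": [0, 0, 0], "linear": [0, 0, 0.1], "grip": 0.5}
    - {"delta_rot": [0, 0, 0], "linear": [0, 0, 0.2], "grip": 0.5}
    - {"delta_rot": [0, 0, 0], "linear": [0, 0, 0.2], "grip": 0.5}
    - {"delta_rot": [0, 0, 0], "linear": [0, 0, 0.2], "grip": 0.5}

```text
t: 8.1
eef_pos: [605.2, 155.6, 49.3]
eef_rot: [0.979, 0.205, 0.0, 0.0]
wrist_force: [-3.3, 0.1, 0.9]
gripper_width: 55.1
```

Request:
play_rows:
  rows:
    - {"delta_rot": [0, 0, 0], "linear": [0, 0, 0], "grip": 0.75}
    - {"delta_rot": [0, 0, 0], "linear": [0, 0, 0], "grip": 0.8}
    - {"delta_rot": [0, 0, 0], "linear": [0, 0, 0], "grip": 0.9}
    - {"delta_rot": [0, 0, 0], "linear": [0, 0, 0], "grip": 0.9}
    - {"delta_rot": [0, 0, 0], "linear": [0, 0, 0], "grip": 0.9}
    - {"delta_rot": [0, 0, 0], "linear": [0, 0, -1], "grip": 0.9}
    - {"delta_rot": [0, 0, 0], "linear": [0, 0, -3], "grip": 0.9}
    - {"delta_rot": [0, 0, 0], "linear": [0, 0, -6], "grip": 0.9}
    - {"delta_rot": [0, 0, 0], "linear": [0, 0, -9], "grip": 0.9}
    - {"delta_rot": [0, 0, 0], "linear": [-4, 0, -11], "grip": 0.9}
    - {"delta_rot": [0, 0, 0], "linear": [-6, 0, -12], "grip": 0.9}
    - {"delta_rot": [0, 0, 0], "linear": [-6, 0, -12], "grip": 0.9}
    - {"delta_rot": [0, 0, 0], "linear": [-6, 0, -12], "grip": 0.9}

```text
t: 9.18
eef_pos: [550.1, 131.4, 170.1]
eef_rot: [0.979, 0.204, 0.002, 0.0]
wrist_force: [0.6, -0.5, 0.0]
gripper_width: 76.7
```

Run:
```python
from h import *
w=grab('wrist','w5'); b=grab('side','d5'); st=manip.get_state(); print(st['eef_pos'],st['wrist_force'])
c=lambda d,u,v,s:cv2.resize(d['pixels'][v:v+int(300/s),u:u+int(400/s)],(400,300),interpolation=cv2.INTER_CUBIC)
q=proj(w,[(603,154.5,79)])[0].astype(int); print(q)
v0=max(0,min(q[1]-75,330)); print(q[0]-100,v0)
cv2.imwrite('pics/c5.png',np.vstack([c(w,q[0]-100,v0,2),c(b,226,260,5)]))
```

```text
[550.43365995 131.64777374 168.56816686] [ 0.80990947  0.83516175 -0.60712207]
[325 164]
225 89
```

View pics/c5.png

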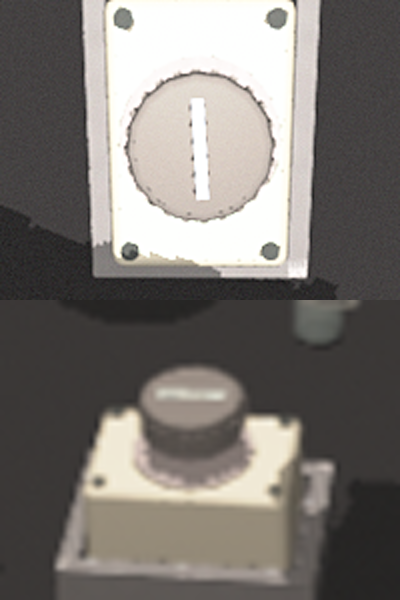

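Run:
```python
from h import *
w=load('w5'); st=manip.get_state()
print('head',to_plane(w,[(325,162)],79))
for z in(51,60):
    X=to_plane(w,np.array([(123,18),(277,18),(270,251),(130,251)])/2+(225,89),z)[:,:2]; e=np.diff(np.vstack([X,X[:1]]),axis=0); print(z,X.mean(0),np.linalg.norm(e,axis=1))
X=to_plane(w,np.array([(197,98),(203,200)])/2+(225,89),79)[:,:2];e=X[0]-X[1];print('line',np.degrees(np.arctan2(e[1],e[0])))
T=R.from_quat(st['eef_rot']);print(T.inv().apply(np.array([603.5,154.5,112])-st['eef_pos']),T.as_matrix().round(3))
```

```text
head [[604.29398455 155.11722927  79.        ]]
51 [603.48982432 154.74913424] [44.20343726 68.43955321 43.99255456 68.43192336]
60 [604.22628581 155.07547766] [42.53099211 65.85013018 42.3280882  65.84278901]
line 26.984203114605588
[57.7179099   0.28119378 56.62845574] [[ 0.916  0.4    0.001]
 [ 0.4   -0.916  0.   ]
 [ 0.001  0.    -1.   ]]
```

Request:
play_rows:
  rows:
    - {"delta_rot": [0, 0, 0], "linear": [1, 0, 0], "grip": 0}
    - {"delta_rot": [0, 0, 0], "linear": [3, 0, 0], "grip": 0}
    - {"delta_rot": [0, 0, 0], "linear": [5, 0, 0], "grip": 0}
    - {"delta_rot": [0, 0, 0], "linear": [5.8, 0, 0], "grip": 0}
    - {"delta_rot": [0, 0, 0], "linear": [5.8, 0, 1], "grip": 0}
    - {"delta_rot": [0, 0, 0], "linear": [5.8, 0, 2.5], "grip": 0}
    - {"delta_rot": [0, 0, 0], "linear": [5.8, 0, 4], "grip": 0}
    - {"delta_rot": [0, 0, 0], "linear": [5.8, 0, 5], "grip": 0}
    - {"delta_rot": [0, 0, 0], "linear": [5.8, 0, 5.2], "grip": 0}
    - {"delta_rot": [0, 0, 0], "linear": [5.8, 0, 5.2], "grip": 0}
    - {"delta_rot": [0, 0, 0], "linear": [5.8, 0, 5.2], "grip": 0}

```text
t: 10.2
eef_pos: [603.1, 154.7, 116.4]
eef_rot: [0.979, 0.204, 0.0, 0.0]
wrist_force: [-0.4, -0.5, -0.2]
gripper_width: 0.1
```

Request:
play_rows:
  rows:
    - {"delta_rot": [0, 0, 0], "linear": [0, 0, 0.3], "grip": 0}
    - {"delta_rot": [0, 0, 0], "linear": [0, 0, 0.6], "grip": 0}
    - {"delta_rot": [0, 0, 0], "linear": [0, 0, 0.9], "grip": 0}
    - {"delta_rot": [0, 0, 0], "linear": [0, 0, 1.1], "grip": 0}
    - {"delta_rot": [0, 0, 0], "linear": [0, 0, 1.1], "grip": 0}
    - {"delta_rot": [0, 0, 0], "linear": [0, 0, 1.1], "grip": 0}

```text
t: 10.7
eef_pos: [602.9, 154.7, 105.1]
eef_rot: [0.979, 0.204, -0.0, -0.0]
wrist_force: [0.2, 0.0, -0.0]
gripper_width: 0.3
```

Just above contact. I'll press slowly from here.

Request:
play_rows:
  rows:
    - {"delta_rot": [0, 0, 0], "linear": [0, 0, 0.1], "grip": 0}
    - {"delta_rot": [0, 0, 0], "linear": [0, 0, 0.2], "grip": 0}
    - {"delta_rot": [0, 0, 0], "linear": [0, 0, 0.3], "grip": 0}
    - {"delta_rot": [0, 0, 0], "linear": [0, 0, 0.4], "grip": 0}
    - {"delta_rot": [0, 0, 0], "linear": [0, 0, 0.4], "grip": 0}

```text
t: 11.12
eef_pos: [603.4, 154.8, 102.1]
eef_rot: [0.979, 0.204, 0.0, 0.0]
wrist_force: [-2.0, -0.2, 4.1]
gripper_width: -0.0
```

Request:
play_rows:
  rows:
    - {"delta_rot": [0, 0, 0], "linear": [0, 0, 0.1], "grip": 0}
    - {"delta_rot": [0, 0, 0], "linear": [0, 0, 0.2], "grip": 0}
    - {"delta_rot": [0, 0, 0], "linear": [0, 0, 0.3], "grip": 0}
    - {"delta_rot": [0, 0, 0], "linear": [0, 0, 0.4], "grip": 0}
    - {"delta_rot": [0, 0, 0], "linear": [0, 0, 0.48], "grip": 0}
    - {"delta_rot": [0, 0, 0], "linear": [0, 0, 0.54], "grip": 0}
    - {"delta_rot": [0, 0, 0], "linear": [0, 0, 0.54], "grip": 0}
    - {"delta_rot": [0, 0, 0], "linear": [0, 0, 0.54], "grip": 0}

```text
t: 11.78
eef_pos: [603.6, 154.8, 96.3]
eef_rot: [0.979, 0.204, 0.001, 0.0]
wrist_force: [0.2, -0.0, 3.2]
gripper_width: 0.3
```

Request:
play_rows:
  rows:
    - {"delta_rot": [0, 0, 0], "linear": [0, 0, -0.5], "grip": 0}
    - {"delta_rot": [0, 0, 0], "linear": [0, 0, -1.5], "grip": 0}
    - {"delta_rot": [0, 0, 0], "linear": [0, 0, -3.5], "grip": 0}
    - {"delta_rot": [0, 0, 0], "linear": [-2, 0, -5.5], "grip": 0.3}
    - {"delta_rot": [0, 0, 0], "linear": [-4, 0, -6.8], "grip": 0.6}
    - {"delta_rot": [0, 0, 0], "linear": [-5.8, 0, -7.3], "grip": 0.9}
    - {"delta_rot": [0, 0, 0], "linear": [-5.8, 0, -7.3], "grip": 0.9}
    - {"delta_rot": [0, 0, 0], "linear": [-5.8, 0, -7.3], "grip": 0.9}
    - {"delta_rot": [0, 0, 0], "linear": [-5.8, 0, -7.3], "grip": 0.9}

```text
t: 12.53
eef_pos: [550.0, 131.7, 168.6]
eef_rot: [0.979, 0.204, -0.0, -0.0]
wrist_force: [0.7, -0.5, 0.3]
gripper_width: 72.0
```

Run:
```python
from h import *
w=grab('wrist','w6'); b=grab('side','d6'); st=manip.get_state(); print(st['eef_pos'],st['wrist_force'],st['joint_positions'])
c=lambda d,u,v,s:cv2.resize(d['pixels'][v:v+int(300/s),u:u+int(400/s)],(400,300),interpolation=cv2.INTER_CUBIC)
cv2.imwrite('pics/c6.png',np.vstack([c(w,225,89,2),c(b,226,260,5)]))
```

```text
[550.1940305  131.7250179  168.25037463] [0.87433498 0.35752761 0.33908884] [8.19495076e-02 2.74527060e-01 1.65017470e+00 1.65796939e-04
 1.21772510e+00 1.24083920e+00]
```

View pics/c6.png

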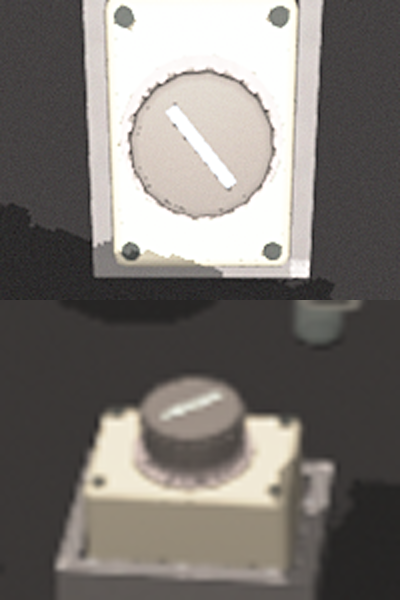

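Latched: the head is down and its line is turned about 0.68 counter-clockwise with the hand off. Next I'll grip the head's rim.

Request:
play_rows:
  rows:
    - {"delta_rot": [0, 0, 0], "linear": [1, 0, 0], "grip": 0.75}
    - {"delta_rot": [0, 0, 0], "linear": [3, 0, 0], "grip": 0.75}
    - {"delta_rot": [0, 0, 0], "linear": [5, 0, 0], "grip": 0.75}
    - {"delta_rot": [0, 0, 0], "linear": [5.8, 0, 0.5], "grip": 0.75}
    - {"delta_rot": [0, 0, 0], "linear": [5.8, 0, 2], "grip": 0.75}
    - {"delta_rot": [0, 0, 0], "linear": [5.8, 0, 4], "grip": 0.75}
    - {"delta_rot": [0, 0, 0], "linear": [5.8, 0, 6], "grip": 0.75}
    - {"delta_rot": [0, 0, 0], "linear": [5.8, 0, 7.5], "grip": 0.75}
    - {"delta_rot": [0, 0, 0], "linear": [5.8, 0, 8.5], "grip": 0.75}
    - {"delta_rot": [0, 0, 0], "linear": [5.8, 0, 8.9], "grip": 0.75}
    - {"delta_rot": [0, 0, 0], "linear": [5.8, 0, 8.9], "grip": 0.75}
    - {"delta_rot": [0, 0, 0], "linear": [5.8, 0, 8.9], "grip": 0.75}
  squeeze: 25

```text
t: 13.63
eef_pos: [603.5, 154.8, 80.2]
eef_rot: [0.979, 0.204, 0.0, 0.0]
wrist_force: [-0.6, -0.1, -0.7]
gripper_width: 64.3
```

Request:
play_rows:
  rows:
    - {"delta_rot": [0, 0, 0], "linear": [0, 0, 0], "grip": 0.6}
    - {"delta_rot": [0, 0, 0], "linear": [0, 0, 0], "grip": 0.5}
    - {"delta_rot": [0, 0, 0], "linear": [0, 0, 0], "grip": 0.4}
    - {"delta_rot": [0, 0, 0], "linear": [0, 0, 0], "grip": 0.35}
    - {"delta_rot": [0, 0, 0], "linear": [0, 0, 0], "grip": 0.35}
    - {"delta_rot": [0, 0, 0], "linear": [0, 0, 0], "grip": 0.35}
    - {"delta_rot": [0, 0, 0], "linear": [0, 0, 0], "grip": 0.35}

```text
t: 14.22
eef_pos: [604.0, 155.0, 80.8]
eef_rot: [0.979, 0.204, 0.001, -0.0]
wrist_force: [1.4, 1.3, 4.7]
gripper_width: 38.7
```

Request:
play_rows:
  rows:
    - {"delta_rot": [0, 0, 0.07], "linear": [0, 0, 0], "grip": 0.35}
    - {"delta_rot": [0, 0, 0.15], "linear": [0, 0, 0], "grip": 0.35}
    - {"delta_rot": [0, 0, 0.23], "linear": [0, 0, 0], "grip": 0.35}
    - {"delta_rot": [0, 0, 0.31], "linear": [0, 0, 0], "grip": 0.35}
    - {"delta_rot": [0, 0, 0.39], "linear": [0, 0, 0], "grip": 0.35}
    - {"delta_rot": [0, 0, 0.47], "linear": [0, 0, 0], "grip": 0.35}
    - {"delta_rot": [0, 0, 0.55], "linear": [0, 0, 0], "grip": 0.35}
    - {"delta_rot": [0, 0, 0.63], "linear": [0, 0, 0], "grip": 0.35}
    - {"delta_rot": [0, 0, 0.71], "linear": [0, 0, 0], "grip": 0.35}
    - {"delta_rot": [0, 0, 0.79], "linear": [0, 0, 0], "grip": 0.35}
    - {"delta_rot": [0, 0, 0.87], "linear": [0, 0, 0], "grip": 0.35}
    - {"delta_rot": [0, 0, 0.9], "linear": [0, 0, 0], "grip": 0.35}
    - {"delta_rot": [0, 0, 0.9], "linear": [0, 0, 0], "grip": 0.35}

```text
t: 15.3
eef_pos: [603.9, 154.6, 80.5]
eef_rot: [0.97, -0.242, 0.001, -0.0]
wrist_force: [0.6, 0.3, 3.6]
gripper_width: 38.8
```

Run:
```python
from h import *
b=grab('side','d7');w=grab('wrist','w7'); st=manip.get_state(); print(st['eef_pos'],st['wrist_force'],st['wrist_torque'],st['joint_positions'][5])
c=lambda d,u,v,s:cv2.resize(d['pixels'][v:v+int(300/s),u:u+int(400/s)],(400,300),interpolation=cv2.INTER_CUBIC)
cv2.imwrite('pics/c7.png',np.vstack([c(w,120,180,1),c(b,226,260,5)]))
```

```text
[603.88345097 154.60930116  80.42125501] [0.71197836 0.48707019 4.85706543] [-0.03683772 -0.18520618  0.08047135] 2.1701599293141864
```

View pics/c7.png

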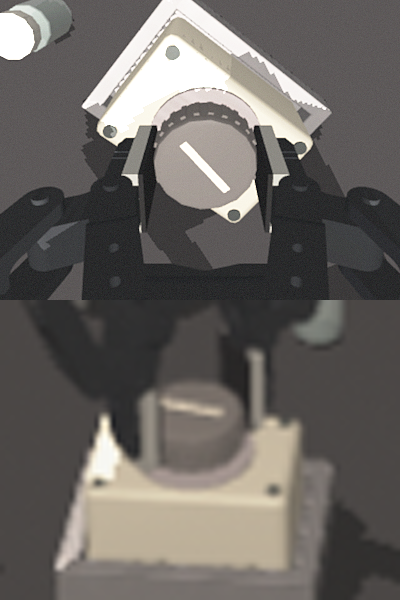

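Request:
play_rows:
  rows:
    - {"delta_rot": [0, 0, 0], "linear": [0, 0, -0.1], "grip": 0.35}
    - {"delta_rot": [0, 0, 0], "linear": [0, 0, -0.2], "grip": 0.35}
    - {"delta_rot": [0, 0, 0], "linear": [0, 0, -0.3], "grip": 0.35}
    - {"delta_rot": [0, 0, 0], "linear": [0, 0, -0.4], "grip": 0.35}
    - {"delta_rot": [0, 0, 0], "linear": [0, 0, -0.5], "grip": 0.35}
    - {"delta_rot": [0, 0, 0], "linear": [0, 0, -0.55], "grip": 0.35}
    - {"delta_rot": [0, 0, 0], "linear": [0, 0, -0.55], "grip": 0.35}
    - {"delta_rot": [0, 0, 0], "linear": [0, 0, -0.55], "grip": 0.35}

```text
t: 16.07
eef_pos: [603.2, 154.7, 85.3]
eef_rot: [0.97, -0.242, 0.0, 0.0]
wrist_force: [3.4, -0.8, 2.1]
gripper_width: 38.8
```

Request:
play_rows:
  rows:
    - {"delta_rot": [0, 0, 0], "linear": [0, 0, -0.05], "grip": 0.35}
    - {"delta_rot": [0, 0, 0], "linear": [0, 0, -0.1], "grip": 0.35}
    - {"delta_rot": [0, 0, 0], "linear": [0, 0, -0.1], "grip": 0.35}
    - {"delta_rot": [0, 0, 0], "linear": [0, 0, -0.1], "grip": 0.35}

```text
t: 16.4
eef_pos: [603.1, 154.7, 86.4]
eef_rot: [0.97, -0.242, 0.0, 0.0]
wrist_force: [2.6, -0.6, 1.4]
gripper_width: 38.6
```

Request:
play_rows:
  rows:
    - {"delta_rot": [0, 0, 0], "linear": [0, 0, -0.05], "grip": 0.35}
    - {"delta_rot": [0, 0, 0], "linear": [0, 0, -0.08], "grip": 0.35}
    - {"delta_rot": [0, 0, 0], "linear": [0, 0, -0.08], "grip": 0.35}
    - {"delta_rot": [0, 0, 0], "linear": [0, 0, -0.08], "grip": 0.35}

```text
t: 16.73
eef_pos: [603.0, 154.4, 87.0]
eef_rot: [0.97, -0.242, -0.0, 0.0]
wrist_force: [2.3, -2.0, 0.5]
gripper_width: 38.8
```

Request:
play_rows:
  rows:
    - {"delta_rot": [0, 0, 0], "linear": [0, 0, 0], "grip": 0.5}
    - {"delta_rot": [0, 0, 0], "linear": [0, 0, 0], "grip": 0.6}
    - {"delta_rot": [0, 0, 0], "linear": [0, 0, 0], "grip": 0.75}
    - {"delta_rot": [0, 0, 0], "linear": [0, 0, 0], "grip": 0.75}
    - {"delta_rot": [0, 0, 0], "linear": [0, 0, 0], "grip": 0.75}
    - {"delta_rot": [0, 0, 0], "linear": [0, 0, -1], "grip": 0.75}
    - {"delta_rot": [0, 0, 0], "linear": [0, 0, -3], "grip": 0.75}
    - {"delta_rot": [0, 0, -0.1], "linear": [0, 0, -5.5], "grip": 0.75}
    - {"delta_rot": [0, 0, -0.2], "linear": [0, 0, -7.5], "grip": 0.75}
    - {"delta_rot": [0, 0, -0.3], "linear": [-1, 1, -8.2], "grip": 0.75}
    - {"delta_rot": [0, 0, -0.4], "linear": [-2, 2.5, -8.2], "grip": 0.75}
    - {"delta_rot": [0, 0, -0.5], "linear": [-3, 3.8, -8.2], "grip": 0.75}
    - {"delta_rot": [0, 0, -0.6], "linear": [-3.6, 4.5, -8.2], "grip": 0.75}
    - {"delta_rot": [0, 0, -0.7], "linear": [-3.6, 4.5, -8.2], "grip": 0.75}
    - {"delta_rot": [0, 0, -0.8], "linear": [-3.6, 4.5, -8.2], "grip": 0.75}
    - {"delta_rot": [0, 0, -0.9], "linear": [-3.6, 4.5, -8.2], "grip": 0.75}
    - {"delta_rot": [0, 0, -0.9], "linear": [-3.6, 4.5, -8.2], "grip": 0.75}
    - {"delta_rot": [0, 0, -0.9], "linear": [-3.6, 4.5, -8.2], "grip": 0.75}

```text
t: 18.23
eef_pos: [550.3, 131.9, 169.9]
eef_rot: [0.979, 0.203, 0.0, -0.0]
wrist_force: [0.5, -0.5, 0.3]
gripper_width: 64.0
```

Run:
```python
from h import *
w=grab('wrist','w8'); b=grab('side','d8'); a=grab('scene','s8'); st=manip.get_state(); print(st['eef_pos'],st['wrist_force'])
c=lambda d,u,v,s:cv2.resize(d['pixels'][v:v+int(300/s),u:u+int(400/s)],(400,300),interpolation=cv2.INTER_CUBIC)
q=proj(w,[(603.5,154.7,79)])[0].astype(int); o=(q[0]-100,max(0,q[1]-75)); print(o)
d0=load('d0')
cv2.imwrite('pics/c8.png',np.vstack([np.hstack([c(w,*o,2),c(b,226,260,5)]),np.hstack([cv2.resize(b['pixels'],(400,300)),cv2.resize(a['pixels'],(400,300))])]))
```

```text
[550.24917143 131.93090523 169.46147802] [ 0.55642946 -0.06116216 -0.23040005]
(np.int64(225), np.int64(89))
```

View pics/c8.png

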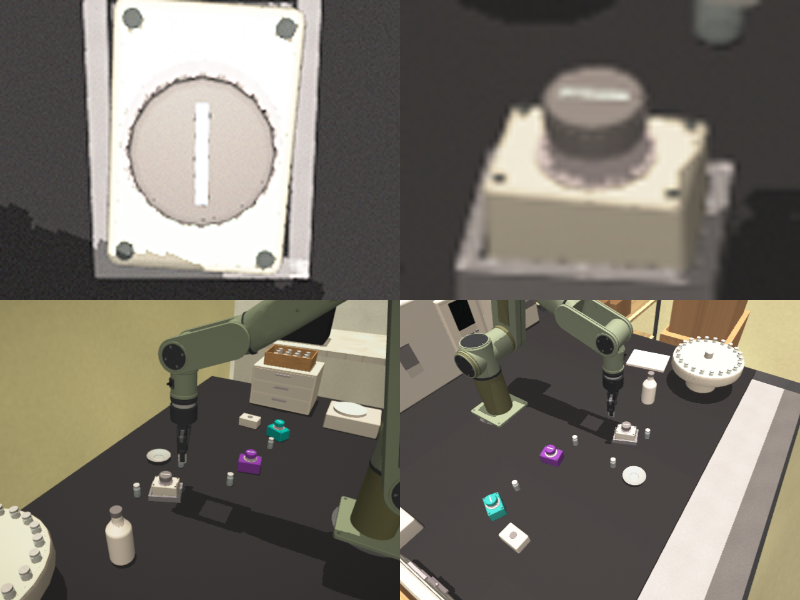

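Run:
```python
from h import *
w=load('w8')
X=to_plane(w,np.array([(132,18),(286,28),(265,259),(124,251)])/2+(225,89),51)[:,:2]; e=np.diff(np.vstack([X,X[:1]]),axis=0); print(X.mean(0),np.linalg.norm(e,axis=1),np.degrees(np.arctan2(e[:,1],e[:,0])))
X=to_plane(w,np.array([(201,101),(201,206)])/2+(225,89),79)[:,:2];e=X[0]-X[1];print('line',np.degrees(np.arctan2(e[1],e[0])))
# height of corners: compare wrist & side rays for the screws
b=load('d8'); 
S=np.array([(605-400,124),(672-400,193),(497-400,177)])/5+(226,260)
d5=load('d5'); S5=np.array([(288,422-300),(277,490-300),(98,482-300)])/5+(226,260)
print(to_plane(b,S,51)[:,:2],to_plane(d5,S5,51)[:,:2])
```

```text
[602.46041923 154.22334902] [44.30115844 68.37813232 44.40161817 68.49516981] [ -70.03598372 -160.13389913  110.11472607   19.78236248]
line 23.4646062057833
[[606.47747709 139.02732842]
 [560.97737533 164.53897781]
 [625.4433579  187.98029543]] [[578.09922981 122.18688437]
 [560.21158545 162.02399412]
 [623.39199697 190.41523061]]
```

Run:
```python
from h import *
for A,B,L in(('s0','s8',dict(va=(396,214),vb=(185,297),vc=(280,225),vd=(341,261),dish=(375,281),adapter=(183,380),flask=(398,142),purple=(242,247),turq=(150,328))),):
    a=load(A)['pixels'];b=grab('scene','s9')['pixels']
    for n,(x,y) in L.items():
        r=14 if n[0]=='v' else 26
        m=cv2.matchTemplate(b[y-r-6:y+r+6,x-r-6:x+r+6],a[y-r:y+r,x-r:x+r],cv2.TM_CCOEFF_NORMED); i=np.unravel_index(m.argmax(),m.shape); print(n,'shift',i[1]-6,i[0]-6,m.max().round(3))
st=manip.get_state(); print(st['t'],st['wrist_force'])
```

```text
va shift 0 0 1.0
vb shift 0 0 1.0
vc shift 0 0 1.0
vd shift 0 0 1.0
dish shift 0 0 1.0
adapter shift 0 0 1.0
flask shift 0 0 1.0
purple shift 0 0 1.0
turq shift 0 0 1.0
18.4333 [-0.14140922  0.16526708  1.000339  ]
```

```bash
python3 -c "
from bench import manip
print(manip.hand_in())"
```

```text
the job is handed in; nothing more can be done
None
```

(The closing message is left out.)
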